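# Clamp a filter cassette with the torque-limited knob

## Robot

A 6-joint arm with a two-finger parallel gripper is mounted at the origin on the work surface. World frame = base frame: x ahead of the robot, y to its left, z up, the work surface at z = 0. Lengths are in m, angles in rad, forces in N, time in s.
With the tool pointing down it reaches from about 0.325 to 0.85 m from the base axis. Payload 4.4 kg.
Tool frame: the origin (TCP) lies at the very end of the fingers, on their centre line; the grasp point (between the pads) lies pinch_z behind it (pinch_z is the distance from the TCP to the grasp point, in m); z points along the fingers, y is the line along which they close (so a half turn about z gives the same grasp; the last joint's range is limited). The gripper opens to 94 mm and grips with 3 to 60 N. Pads are 16 mm wide; open, the fingers measure 119 mm over their backs; the gripper's body (75 mm by 177 mm) begins 78 mm behind the grasp point.
Start: joints at [1.165, 0.207, 1.542, -0, 1.393, -0.15], TCP at [0.145, 0.556, 0.205] pointing down, gripper open.
Joint ranges: [-2.73, 2.73], [-0.86, 2.22], [0.23, 2.46], [-1.11, 4.25], [0.08, 2.63], [-2.82, 2.82]. Speed limits (rad/s): [2.79, 2.79, 3.14, 3.14, 3.14, 3.14].

## Interface

Orientations are given as a unit quaternion [x, y, z, w].
In Python, from bench import * gives the robot as it stands.
- The arm moves only by the tool arm_command, never from a script. Its argument "motion" is a list of rows, each a list of 7 numbers: the shift along the world's x, y, z in cm, then the turn, a rotation vector about the world's x, y, z in degrees, then the finger opening in cm, from 0 to 9.4. In form: [[dx, dy, dz, ax, ay, az, hand], ...]. A call has 1 to 8 rows; each row is the pose to reach, as a shift and turn from the pose commanded when the call began; what a row does not reach only later rows make up. A row lasts 1/12 s, in which the tool goes at most 41.7 mm and 7.16 degrees, less where a joint would pass 70% of its speed; a pose out of reach is approached as far as the arm can. A call with a gripper value outside its range is refused whole. The fingers move at their own pace and stop on an object; the grip force is fixed at half the most. Time passes only in rows, so rows that repeat a pose let the fingers close. It gives the time, the measured TCP pose, the force, the opening and the grip force at its end, in the units of the state.
- state(): the state, without advancing time (a new reading comes with each control period).
- snapshot(name): name is "side" or "top" or "wrist"; returns a dict with "frame" (400x640x3 uint8, red, green, blue), "camera_matrix" (3x3 intrinsics, pixels), "R" (3x3) and "t" (3): a world point X has camera coordinates R X + t. Camera axes: x right, y down, z forward; pixel columns grow to the right and rows downward; lengths in m; the calibration is good to about 2 mm. The wrist camera is an equidistant fisheye: a pixel r from the principal point sees the ray r / f radians off the axis. A picture is of the moment at which its call begins. There is no depth.
- job_done(): hands the job in; it is judged then, once.
The state is a dict: "clock": time; "q": joint angles; "dq": joint speeds; "joint_torque": joint torques, N m; "position": TCP position; "orientation": TCP orientation; "ft_force": force on the tool from outside, world axes, zero at the start; "torque": the same for the moment, N m; "gripper_width": finger opening in m; "grip_force": force on a finger pad.
Only numpy, scipy, OpenCV 4.12 (cv2) and the standard library are available. Lean on these libraries where they do the work, as an engineer would, in place of code of your own. Each camera call takes 0.05 s, during which the arm holds its last target. There are 200 camera calls.

## Task

Load the paddle-shaped filter cassette into the small bench press: its disc flat on the base under the spindle and pushed gently home against both back pins, handle pointing straight out of the open front. Then turn the black ratchet knob clockwise until the clutch slips, stop after one or two clicks, and let go, leaving the cassette clamped; leave the other things on the bench alone.

Things in the scene. Friction and masses are not known exactly. Their poses are not given: they have to be found in the camera images.
- press: Fixed cream and grey bench press, a C-frame open to its own -x side (the front). Origin on the seat (spindle) axis at the underside of the base, z up. Grey base plate 120 mm wide, 14 mm thick, from x -50 to +115 mm; column behind, x +74 to +110 mm; overhanging head 46 mm wide, x -26 to +110 mm, z 94 to 120 mm, with a 34 mm collar on it to z 132 mm. Nothing beside or before the seat.
- seat (a point): Middle of the seat: on the spindle axis, on the base plate's top (14 mm over the bench). The cassette's origin belongs here; axes as the press.
- stop: The two fixed steel back pins, 16 mm thick and 28 mm high, upright on the base plate behind the seat, centres 29 mm behind the seat axis and 24.5 mm to either side: a disc of 60 mm that touches both is centred on the seat. They are not to be rammed (keep under 25 N). Origin and axes as the press.
- ram: Steel spindle, vertical on the seat axis, screwed down by the knob without turning itself; it stays where it is left. Origin at its lower end, at first 62 mm over the bench. This end carries a round dark foot, 28 mm wide, whose flat underside is 9.5 to 18.5 mm below the origin, differently each time and not measured: 3.5 to 12.5 mm over a seated cassette, to be found by feel.
- knob_grip (a point): On the axis of the black knurled round knob on top of the press, 12 mm below its top, the height to grip: 168 mm over the bench at first. Knob 40 mm in diameter, 32 mm high, gripped at any yaw; 16 mm of bare spindle between it and the collar at first. Clockwise from above tightens, at about 0.18 N m while it runs free; it sinks with the spindle, 4 mm per radian.
- knob (a joint): Slip of the ratchet clutch, rad: how far the knob has turned against its spindle. 0 at first, stays 0 while the spindle is driven. Once the foot bears on the cassette the torque while turning rises; at about 0.3 N m, with the cassette clamped at about 40 N, the clutch slips: the knob turns on with a bump of torque every 30 degrees (a click, 0.52 rad) and sinks no more.
- cassette: Loose paddle-shaped filter cassette, about 0.18 kg: a white disc 60 mm in diameter and 26 mm thick, with a straight aluminium handle 14 mm wide. Origin at the centre of the disc's underside, z up; the handle runs along -x from the disc to x -126 mm, from z 10 to 32 mm.
- handle (a point): Place to grip the handle: on the cassette, x -85 mm, z 22 mm, the middle of its 14 mm width; 22 mm over the bench at first.
- jar: Bystander: closed amber jar, 60 mm in diameter, 95 mm high, origin under its centre.
- beaker: Bystander: small glass beaker, 68 mm wide, 80 mm high, origin under its centre.
- stopper: Bystander: black rubber stopper, 42 mm wide, 34 mm high, origin under its centre.
Not all that is in view belongs to the job. Several things look just like the cassette: the one meant starts nearest to the robot's base.

How it is judged:
By the outcome, as a careful person would: the job done as asked, in the order asked, and still so for the second after the job is handed in, with the robot touching nothing.
It also fails if it takes over 72 s, if anything falls off the work surface, if the arm or the gripper's body presses on something with over 40 N, if the wrist force passes 120 N, or if a joint passes its speed limit or range.

## Working session

There is one attempt and no reset: what is moved stays moved. The work goes in short steps, Python scripts to look and compute and a tool call to move; the robot and the scene stay as the last step left them, time stands still between calls to the robot, and variables do not carry over. Pictures are saved under pics/ and viewed, at most 10 in all, crops included, and the job is handed in when it is done.

Besides the shell and the picture viewer there is one more tool, called after ">>>" as name([rows], argument=value, ...), one row to a line, values as JSON. arm_command: Moves the arm, as the interface text tells. Its arguments: {"type":"object","properties":{"motion":{"type":"array"}},"required":["motion"]}

```bash
mkdir -p pics; ls; python3 - <<'E'
from bench import *
import cv2,numpy as np
s=state();print({k:np.round(v,3) for k,v in s.items()})
for n in("top","side"):
    d=snapshot(n);cv2.imwrite(f"pics/{n}0.png",d["frame"][:,:,::-1])
    np.savez(f"pics/{n}0.npz",**d)
    print(n,np.round(d["camera_matrix"],1).tolist(),(-d["R"].T@d["t"]).round(3),d["R"].round(2).tolist())
E
```

```text
pics
{'clock': np.float64(0.0), 'q': array([ 1.165,  0.207,  1.543, -0.   ,  1.393, -0.151]), 'dq': array([ 0.   ,  0.001,  0.002,  0.002, -0.001, -0.   ]), 'joint_torque': array([ 0.0000e+00, -3.7089e+01, -2.8141e+01,  7.0000e-02,  3.6000e-02,
       -0.0000e+00]), 'position': array([0.145, 0.556, 0.204]), 'orientation': array([ 0.128,  0.992, -0.001, -0.   ]), 'ft_force': array([-0.229,  0.322, -0.017]), 'torque': array([-0.021,  0.033,  0.002]), 'grip_force': np.float64(0.0), 'gripper_width': np.float64(0.094)}
top [[407.0, 0.0, 319.5], [0.0, 407.0, 194.6], [0.0, 0.0, 1.0]] [0.513 0.071 1.05 ] [[-0.02, -1.0, 0.03], [-1.0, 0.02, -0.08], [0.07, -0.03, -1.0]]
side [[438.6, 0.0, 323.3], [0.0, 438.6, 206.8], [0.0, 0.0, 1.0]] [ 0.178 -0.917  0.704] [[0.92, -0.39, -0.02], [-0.2, -0.43, -0.88], [0.34, 0.81, -0.48]]
```

View pics/top0.png

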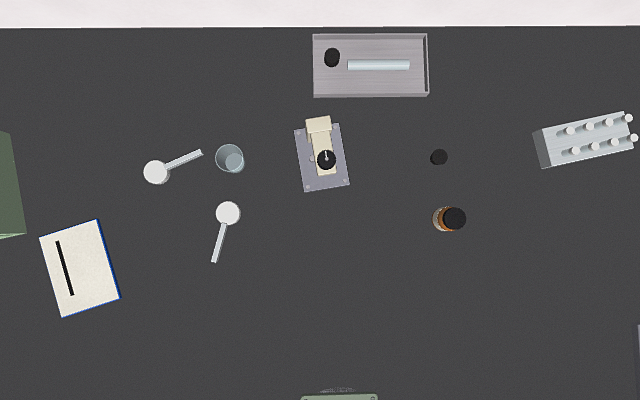

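View pics/side0.png

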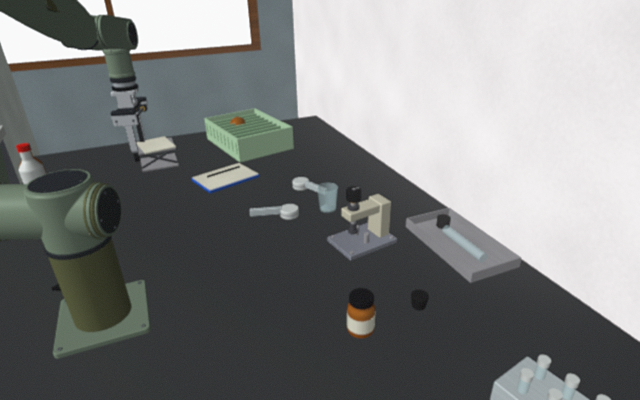

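The top view shows the nearest cassette with its disc at (228,213) and handle end at (213,262). The second one, at (156,172), is farther away. The press knob is at (326,159), the base plate spans about (295..349,123..192), and its front faces the robot.

```bash
cat >h.py <<'E'
import cv2,numpy as np
def ray(d,px):
    K=d["camera_matrix"];r=np.array([(px[0]-K[0,2])/K[0,0],(px[1]-K[1,2])/K[1,1],1.])
    return -d["R"].T@d["t"], d["R"].T@r
def onz(d,px,z):
    c,r=ray(d,px);return c+r*(z-c[2])/r[2]
def proj(d,X):
    p=d["camera_matrix"]@(d["R"]@np.asarray(X)+d["t"]);return p[:2]/p[2]
def two(d1,p1,d2,p2):
    c1,r1=ray(d1,p1);c2,r2=ray(d2,p2)
    s=np.linalg.lstsq(np.c_[r1,-r2],c2-c1,rcond=None)[0]
    a,b=c1+r1*s[0],c2+r2*s[1];return (a+b)/2,np.linalg.norm(a-b)
E
python3 - <<'E'
from h import *
import bench
print([n for n in dir(bench) if n[0]!='_'], getattr(bench,'pinch_z',None))
d=dict(np.load("pics/top0.npz"));f=d["frame"].astype(int)
def blobs(m,box):
    x0,y0,x1,y1=box;mm=np.zeros(m.shape,np.uint8);mm[y0:y1,x0:x1]=m[y0:y1,x0:x1]
    return max(cv2.findContours(mm,cv2.RETR_EXTERNAL,cv2.CHAIN_APPROX_NONE)[0],key=cv2.contourArea)
br=f.min(2)
# cassette
c=blobs(br>110,(190,190,245,275));pts=c[:,0].astype(float)
m=cv2.drawContours(np.zeros(br.shape,np.uint8),[c],-1,1,-1)
disc=cv2.morphologyEx(m,cv2.MORPH_OPEN,cv2.getStructuringElement(cv2.MORPH_ELLIPSE,(15,15)))
(x,y),r=cv2.minEnclosingCircle(np.argwhere(disc)[:,::-1].astype(np.float32).reshape(-1,1,2))
h=np.argwhere((m>0)&(cv2.dilate(disc,np.ones((7,7)))==0))[:,::-1].astype(np.float32)
P=np.array([onz(d,p,.032)[:2] for p in h]);vx,vy,px,py=cv2.fitLine(P.astype(np.float32),cv2.DIST_L2,0,.01,.01).ravel()
if vx<0:vx,vy=-vx,-vy
D=onz(d,(x,y),.026);print("disc",(x,y,r),D, "diam",2*r/407*1.02)
print("line",px,py,"yaw",np.degrees(np.arctan2(vy,vx)),"off line of disc",(D[0]-px)*-vy+(D[1]-py)*vx,"tail",((P-D[:2])@[vx,vy]).min())
# press base plate: bluish grey
c2=blobs((br>95)&(br<175)&(f[:,:,2]>=f[:,:,0]),(285,115,360,200))
b=cv2.minAreaRect(np.array([[onz(d,p,.014)[:2]*1000] for p in c2[:,0]],np.float32));print("base",b)
print(np.round(cv2.boxPoints(b)))
k=blobs(f.max(2)<40,(305,140,345,180));kk=cv2.minEnclosingCircle(k);print("knob",kk,onz(d,kk[0],.18),2*kk[1]/407*.87)
E
```

```text
['MotionError', 'job_done', 'pinch_z', 'snapshot', 'state'] 0.0188
disc (227.57408142089844, 213.3518524169922, 12.365279197692871) [0.54661619 0.26900428 0.026     ] diam 0.06197830359531562
line 0.46892852 0.29197544 yaw -15.639843 off line of disc -0.0011768737965251706 tail -0.12351172255220852
base ((687.64404296875, 31.787124633789062), (165.23728942871094, 118.88653564453125), 8.723752975463867)
[[597.  78.]
 [615. -39.]
 [778. -14.]
 [760. 103.]]
knob ((325.6495361328125, 159.7056121826172), 9.439729690551758) [0.65366347 0.02847413 0.18      ] 0.040356583935037
```

>>> arm_command([
  [32,-26.3,-8,0,0,-1,9.4],
  [32,-26.3,-8,0,0,-1,5],
  [32,-26.3,-8,0,0,-1,5],
  [32,-26.3,-8,0,0,-1,5],
  [32,-26.3,-8,0,0,-1,5],
  [32,-26.3,-8,0,0,-1,5],
  [32,-26.3,-8,0,0,-1,5],
  [32,-26.3,-8,0,0,-1,5],
])

```text
clock: 0.77
position: [0.3992, 0.3468, 0.1415]
orientation: [0.136, 0.991, -0.0, -0.0]
ft_force: [0.6, 1.0, 0.2]
gripper_width: 0.0518
grip_force: 0.0
```

>>> arm_command([
  [3,-2.5,-1,0,0,0,5],
  [5,-4,-2,0,0,0,5],
  [5,-4,-2,0,0,0,5],
  [5,-4,-2,0,0,0,5],
  [5,-4,-2,0,0,0,5],
])

```text
clock: 1.18
position: [0.4476, 0.3087, 0.122]
orientation: [0.136, 0.991, -0.0, -0.001]
ft_force: [0.4, 0.3, -0.9]
gripper_width: 0.0502
grip_force: 0.0
```

```bash
python3 - <<'E'
from bench import *
import cv2,numpy as np
s=state();print({k:np.round(s[k],4) for k in("position","orientation","q")})
d=snapshot("wrist");np.savez("pics/w1.npz",**d);cv2.imwrite("pics/w1.png",d["frame"][:,:,::-1])
print(d["camera_matrix"].round(1).tolist(),(-d["R"].T@d["t"]).round(3),d["R"].round(2).tolist())
E
```

```text
{'position': array([0.4476, 0.3087, 0.122 ]), 'orientation': array([ 1.363e-01,  9.907e-01, -0.000e+00, -6.000e-04]), 'q': array([ 4.4420e-01,  2.2550e-01,  1.7014e+00,  7.0000e-04,  1.2158e+00,
       -8.5340e-01])}
[[309.7, 0.0, 318.0], [0.0, 309.7, 200.0], [0.0, 0.0, 1.0]] [0.373 0.331 0.301] [[0.27, 0.96, -0.0], [0.93, -0.26, 0.27], [0.26, -0.07, -0.96]]
```

View pics/w1.png

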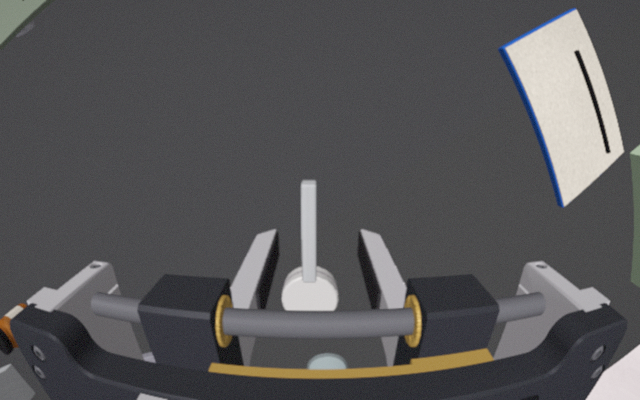

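The handle runs from (309,183) to (309,278), almost straight between the fingers, with the disc at (309,293). Next I measure its centreline from this view.

```bash
cat >>h.py <<'E'
def fonz(d,px,z):
    K=d["camera_matrix"];v=np.array([px[0]-K[0,2],px[1]-K[1,2]])/K[0,0];t=np.linalg.norm(v)
    r=d["R"].T@np.r_[np.sin(t)*v/max(t,1e-9),np.cos(t)];c=-d["R"].T@d["t"];return c+r*(z-c[2])/r[2]
E
python3 - <<'E'
from h import *
d=dict(np.load("pics/w1.npz"));f=d["frame"].astype(int).min(2)
P=[]
for y in range(190,262,4):
    xs=np.where(f[y,280:340]>120)[0]+280;P.append(fonz(d,(xs.mean(),y),.032)[:2])
    if y%24==0:print(y,xs.min(),xs.max())
P=np.float32(P);vx,vy,px,py=cv2.fitLine(P,cv2.DIST_L2,0,.01,.01).ravel()
if vx<0:vx,vy=-vx,-vy
print(np.degrees(np.arctan2(vy,vx)),"y at x=.465:",py+(.465-px)*vy/vx,"tail",fonz(d,(309,182),.032), P[0],P[-1])
E
```

```text
-16.06361 y at x=.465: 0.2953951 tail [0.42725551 0.30721014 0.032     ] [0.4340596  0.30432728] [0.4988931  0.28600657]
```

>>> arm_command([
  [1.75,-1.4,-4,0,0,0,5],
  [1.75,-1.4,-8,0,0,0,5],
  [1.75,-1.4,-10.5,0,0,0,5],
  [1.75,-1.4,-11.4,0,0,0,5],
  [1.75,-1.4,-11.8,0,0,0,4],
  [1.75,-1.4,-11.8,0,0,0,2.5],
])

```text
clock: 1.73
position: [0.4654, 0.2955, 0.0045]
orientation: [0.135, 0.991, 0.0, -0.0]
ft_force: [-0.2, 0.2, 0.6]
gripper_width: 0.0399
grip_force: 0.0
```

>>> arm_command([
  [0,0,0,0,0,0,1.2],
  [0,0,0,0,0,0,0.5],
  [0,0,0,0,0,0,0.5],
  [0,0,0,0,0,0,0.5],
])

```text
clock: 2.07
position: [0.4669, 0.295, 0.0058]
orientation: [0.136, 0.991, 0.001, 0.001]
ft_force: [-1.1, -3.9, 0.7]
gripper_width: 0.014
grip_force: 30.0
```

>>> arm_command([
  [0,0,2,0,0,0,0.5],
  [0.2,-2,4,0,0,3,0.5],
  [0.6,-6,5,0,0,7,0.5],
  [1.0,-10,5,0,0,12,0.5],
  [1.4,-14,5,0,0,17,0.5],
  [1.8,-18,5,0,0,21,0.5],
  [2.2,-22,5,0,0,24.3,0.5],
  [2.6,-26,5,0,0,24.3,0.5],
])

```text
clock: 2.73
position: [0.4912, 0.0327, 0.0545]
orientation: [-0.076, 0.997, 0.0, -0.0]
ft_force: [0.5, 0.3, -3.1]
gripper_width: 0.0139
grip_force: 30.0
```

>>> arm_command([
  [0.3,-2,0,0,0,0,0.5],
  [0.4,-3.1,0,0,0,0,0.5],
  [0.4,-3.1,-1,0,0,0,0.5],
  [0.4,-3.1,-2,0,0,0,0.5],
  [0.4,-3.1,-2,0,0,0,0.5],
  [0.4,-3.1,-2,0,0,0,0.5],
])

```text
clock: 3.23
position: [0.4938, 0.0053, 0.0325]
orientation: [-0.076, 0.997, 0.001, -0.002]
ft_force: [0.0, -0.5, -2.3]
gripper_width: 0.0141
grip_force: 30.0
```

```bash
python3 - <<'E'
from bench import *
import cv2,numpy as np
s=state();print({k:np.round(s[k],4) for k in("position","orientation","q","ft_force","torque")})
for n in("top","side"):
    d=snapshot(n);np.savez(f"pics/{n}1.npz",**d)
    x,y=((200,80) if n=="top" else (260,140));c=d["frame"][y:y+160,x:x+200,::-1]
    cv2.imwrite(f"pics/{n}1c.png",cv2.resize(c,None,fx=3.5,fy=3.5,interpolation=cv2.INTER_CUBIC))
E
```

```text
{'position': array([0.4938, 0.0053, 0.0325]), 'orientation': array([-7.640e-02,  9.971e-01,  7.000e-04, -2.100e-03]), 'q': array([-1.6490e-01,  2.6040e-01,  1.8783e+00,  5.0000e-04,  1.0073e+00,
       -1.8889e+00]), 'ft_force': array([ 0.0183, -0.4879, -2.3376]), 'torque': array([-0.0311,  0.1285, -0.0024])}
```

View pics/side1c.png

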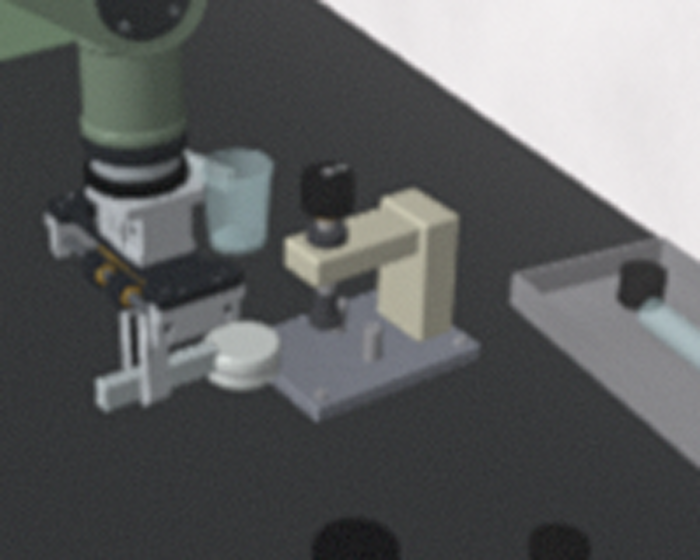

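View pics/top1c.png

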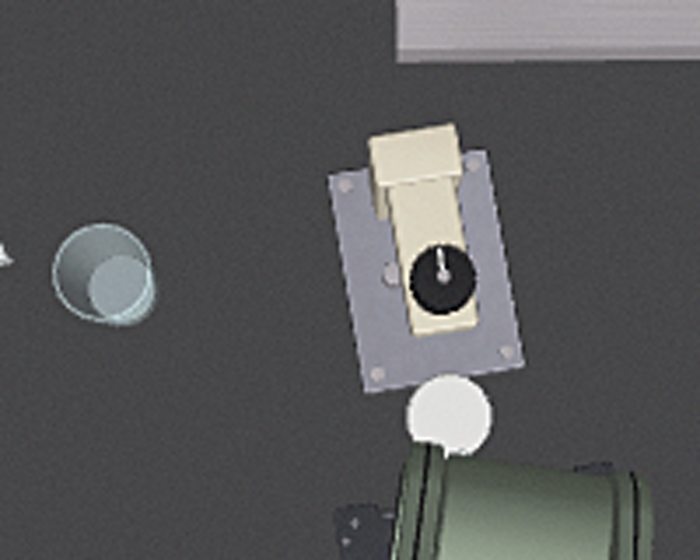

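In the side view the cassette is held level, disc at crop (245,350), just in front of the base plate. In the top view the disc is at crop (450,415), the knob at (443,278) and the left pin at (391,273).

```bash
python3 - <<'E'
from h import *
t=dict(np.load("pics/top1.npz"));s=dict(np.load("pics/side1.npz"))
f=t["frame"].astype(int)
m=np.zeros(f.shape[:2],np.uint8);m[184:215,312:345]=(f.min(2)>200)[184:215,312:345]
c=max(cv2.findContours(m,0,1)[0],key=cv2.contourArea);cc=cv2.minEnclosingCircle(c)
D=onz(t,cc[0],.0527);print("disc",cc,D,"diam",2*cc[1]/407*.997)
# from the TCP
tcp=np.array([.4938,.0053]);q=[-.0764,.9971];yaw=2*np.degrees(np.arctan2(q[1],q[0]))-180
u=np.array([np.cos(np.radians(yaw)),np.sin(np.radians(yaw))]);print("tool yaw",yaw,"disc by tcp",tcp+.084*u,"dir tcp->disc",np.degrees(np.arctan2(*(D[:2]-tcp)[::-1])),np.linalg.norm(D[:2]-tcp))
# pixel checks of the press
S=np.array([.6545,.0275]);a=np.radians(8.7);R=np.array([[np.cos(a),-np.sin(a)],[np.sin(a),np.cos(a)]])
def W(x,y,z):return np.r_[S+R@[x,y],z]
for n,p in dict(pinL=(.029,.0245,.042),knobtop=(0,0,.18)).items():
    q=(proj(t,W(*p))-[200,80])*3.5;print("top",n,q.round(0))
for n,p in dict(pinR=(.029,-.0245,.042),knobtop=(0,0,.18),baseFR=(-.05,-.06,.014),baseBR=(.115,-.06,.014),foot=(0,0,.048)).items():
    q=(proj(s,W(*p))-[260,140])*3.5;print("side",n,q.round(0))
for p,z in (((391,273),.042),((443,278),.18)):
    print(onz(t,np.array(p)/3.5+[200,80],z))
# side-view points -> plane
for p,z in (((372,325),.042),((319,414),.014),((478,350),.014),((328,172),.18)):
    print("side",onz(s,np.array(p)/3.5+[260,140],z))
# knob axis by two views
print(two(t,np.array((443,278))/3.5+[200,80],s,np.array((328,172))/3.5+[260,140]))
E
```

```text
disc ((327.8644104003906, 198.57627868652344), 11.771717071533203) [0.57766984 0.01874336 0.0527    ] diam 0.057672736709182326
tool yaw 8.763135278631012 disc by tcp [0.57681944 0.0180974 ] dir tcp->disc 9.106384638109258 0.08494041072338587
top pinL [392. 275.]
top knobtop [441. 278.]
side pinR [368. 327.]
side knobtop [323. 172.]
side baseFR [312. 408.]
side baseBR [477. 345.]
side foot [321. 318.]
[0.68072807 0.05654837 0.042     ]
[0.65423991 0.02646831 0.18      ]
side [0.69153781 0.0094865  0.042     ]
side [ 0.61566859 -0.04813012  0.014     ]
side [ 0.77360602 -0.02182823  0.014     ]
side [0.65777525 0.02542178 0.18      ]
(array([0.65596045, 0.02577379, 0.17987622]), np.float64(0.003617411863294464))
```

>>> arm_command([
  [0.05,-0.36,0,0,0,0,0.5],
  [1,-0.2,0,0,0,0,0.5],
  [2,-0.05,-0.3,0,0,0,0.5],
  [3,0.1,-0.6,0,0,0,0.5],
  [3,0.1,-0.9,0,0,0,0.5],
  [3,0.1,-0.9,0,0,0,0.5],
  [3,0.1,-0.9,0,0,0,0.5],
])

```text
clock: 3.92
position: [0.5255, 0.0046, 0.0246]
orientation: [-0.075, 0.997, 0.0, -0.001]
ft_force: [1.1, 0.3, -1.9]
gripper_width: 0.0139
grip_force: 30.0
```

>>> arm_command([
  [0,0,-0.1,0,0,0,0.5],
  [0,0,-0.1,0,0,0,0.5],
  [0,0,-0.1,0,0,0,0.5],
])

```text
clock: 4.17
position: [0.5256, 0.0045, 0.0242]
orientation: [-0.075, 0.997, 0.0, -0.0]
ft_force: [-0.3, 0.4, -2.2]
gripper_width: 0.014
grip_force: 30.0
```

>>> arm_command([
  [0,0,-0.1,0,0,0,0.5],
  [0,0,-0.1,0,0,0,0.5],
  [0,0,-0.1,0,0,0,0.5],
])

```text
clock: 4.42
position: [0.5258, 0.0044, 0.0233]
orientation: [-0.075, 0.997, -0.0, 0.0]
ft_force: [0.4, 0.0, -2.5]
gripper_width: 0.0138
grip_force: 30.0
```

>>> arm_command([
  [0,0,-0.1,0,0,0,0.5],
  [0,0,-0.2,0,0,0,0.5],
  [0,0,-0.2,0,0,0,0.5],
  [0,0,-0.2,0,0,0,0.5],
])

```text
clock: 4.75
position: [0.5257, 0.0045, 0.0211]
orientation: [-0.075, 0.997, 0.0, -0.0]
ft_force: [0.1, 0.4, -2.1]
gripper_width: 0.0139
grip_force: 30.0
```

>>> arm_command([
  [0,0,-0.1,0,0,0,0.5],
  [0,0,-0.1,0,0,0,0.5],
  [0,0,-0.1,0,0,0,0.5],
])

```text
clock: 5.0
position: [0.526, 0.0045, 0.0204]
orientation: [-0.075, 0.997, -0.0, 0.0]
ft_force: [-0.9, -1.0, -1.2]
gripper_width: 0.0141
grip_force: 30.0
```

>>> arm_command([
  [0,0,-0.1,0,0,0,0.5],
  [0,0,-0.1,0,0,0,0.5],
  [0,0,-0.1,0,0,0,0.5],
])

```text
clock: 5.25
position: [0.526, 0.0044, 0.0197]
orientation: [-0.075, 0.997, -0.0, 0.0]
ft_force: [-3.2, -0.6, 3.7]
gripper_width: 0.0137
grip_force: 30.0
```

>>> arm_command([
  [0,0.05,0.1,0,0,0,0.5],
  [0.3,0.25,0.12,0,0,0,0.5],
  [1.2,0.4,0.12,0,0,0,0.5],
  [2.2,0.56,0.12,0,0,0,0.5],
  [3.2,0.71,0.12,0,0,0,0.5],
  [3.7,0.79,0.12,0,0,0,0.5],
  [3.7,0.79,0.12,0,0,0,0.5],
  [3.7,0.79,0.12,0,0,0,0.5],
])

```text
clock: 5.92
position: [0.5634, 0.0126, 0.0202]
orientation: [-0.075, 0.997, 0.0, 0.0]
ft_force: [1.1, -1.0, -1.6]
gripper_width: 0.014
grip_force: 30.0
```

```bash
python3 - <<'E'
from bench import *
import cv2,numpy as np
s=state();print({k:np.round(s[k],4) for k in("position","orientation","q","ft_force","torque")})
d=snapshot("side");np.savez("pics/side2.npz",**d)
c=d["frame"][150:270,290:430,::-1]
cv2.imwrite("pics/side2c.png",cv2.resize(c,None,fx=5,fy=5,interpolation=cv2.INTER_CUBIC))
E
```

```text
{'position': array([0.5634, 0.0126, 0.0202]), 'orientation': array([-7.550e-02,  9.971e-01,  0.000e+00,  3.000e-04]), 'q': array([-1.3140e-01,  4.0240e-01,  1.7131e+00,  2.0000e-04,  1.0256e+00,
       -1.8534e+00]), 'ft_force': array([ 1.1387, -1.0293, -1.6429]), 'torque': array([ 0.0983, -0.1523,  0.0348])}
```

View pics/side2c.png

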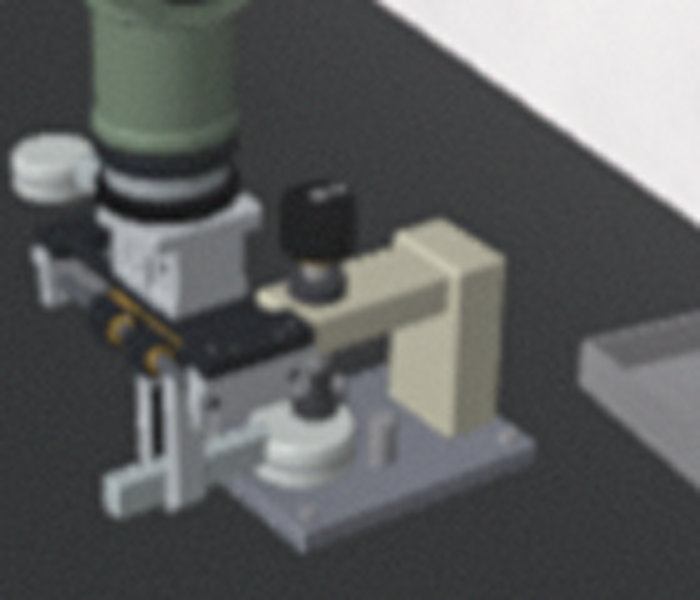

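The disc is under the foot with the handle straight out, about 8 mm from the pins. I'll creep in while watching the force.

>>> arm_command([
  [0.2,0.03,0,0,0,0,0.5],
  [0.4,0.06,0,0,0,0,0.5],
  [0.5,0.08,0,0,0,0,0.5],
  [0.5,0.08,0,0,0,0,0.5],
])

```text
clock: 6.3
position: [0.5679, 0.0132, 0.0204]
orientation: [-0.075, 0.997, 0.0, 0.0]
ft_force: [-0.1, 0.6, -1.0]
gripper_width: 0.0139
grip_force: 30.0
```

>>> arm_command([
  [0.1,0.015,0,0,0,0,0.5],
  [0.1,0.015,0,0,0,0,0.5],
  [0.1,0.015,0,0,0,0,0.5],
])

```text
clock: 6.55
position: [0.5688, 0.0133, 0.0204]
orientation: [-0.075, 0.997, 0.0, -0.0]
ft_force: [0.2, 0.9, -2.3]
gripper_width: 0.0138
grip_force: 30.0
```

>>> arm_command([
  [0.1,0.015,0,0,0,0,0.5],
  [0.1,0.015,0,0,0,0,0.5],
  [0.1,0.015,0,0,0,0,0.5],
])

```text
clock: 6.8
position: [0.57, 0.0135, 0.0204]
orientation: [-0.075, 0.997, -0.0, 0.0]
ft_force: [1.0, -0.0, -1.7]
gripper_width: 0.0135
grip_force: 30.0
```

>>> arm_command([
  [0.1,0.015,0,0,0,0,0.5],
  [0.1,0.015,0,0,0,0,0.5],
  [0.1,0.015,0,0,0,0,0.5],
])

```text
clock: 7.05
position: [0.571, 0.0136, 0.0204]
orientation: [-0.075, 0.997, -0.0, 0.0]
ft_force: [-0.3, 0.4, -1.5]
gripper_width: 0.0134
grip_force: 30.0
```

>>> arm_command([
  [0.1,0.015,0,0,0,0,0.5],
  [0.1,0.015,0,0,0,0,0.5],
  [0.1,0.015,0,0,0,0,0.5],
])

```text
clock: 7.3
position: [0.572, 0.0138, 0.0205]
orientation: [-0.075, 0.997, -0.0, 0.0]
ft_force: [0.7, -0.5, -1.5]
gripper_width: 0.0136
grip_force: 30.0
```

>>> arm_command([
  [0.1,0.015,0,0,0,0,0.5],
  [0.1,0.015,0,0,0,0,0.5],
  [0.1,0.015,0,0,0,0,0.5],
])

```text
clock: 7.55
position: [0.5723, 0.0139, 0.0203]
orientation: [-0.075, 0.997, 0.0, -0.001]
ft_force: [-2.6, -1.0, -0.1]
gripper_width: 0.014
grip_force: 30.0
```

>>> arm_command([
  [0.1,0.015,0,0,0,0,0.5],
  [0.1,0.015,0,0,0,0,0.5],
  [0.1,0.015,0,0,0,0,0.5],
])

```text
clock: 7.8
position: [0.5723, 0.0141, 0.0201]
orientation: [-0.075, 0.997, 0.0, -0.002]
ft_force: [-5.0, -0.6, 1.5]
gripper_width: 0.014
grip_force: 30.0
```

>>> arm_command([
  [0,0,-0.05,0,0,0,0.5],
  [0,0,-0.1,0,0,0,0.5],
  [0,0,-0.1,0,0,0,0.5],
  [0.05,0.01,-0.1,0,0,0,0.5],
  [0.05,0.01,-0.1,0,0,0,0.5],
])

```text
clock: 8.22
position: [0.5723, 0.0141, 0.0199]
orientation: [-0.075, 0.997, 0.0, -0.002]
ft_force: [-9.2, -1.1, 6.4]
gripper_width: 0.0136
grip_force: 30.0
```

```bash
python3 - <<'E'
from bench import *
import numpy as np
s=state();print({k:np.round(s[k],4) for k in("position","orientation","q","ft_force","torque")})
E
```

```text
{'position': array([0.5723, 0.0141, 0.0199]), 'orientation': array([-0.0755,  0.9971,  0.    , -0.0024]), 'q': array([-1.2610e-01,  4.2140e-01,  1.6855e+00, -1.0000e-03,  1.0393e+00,
       -1.8474e+00]), 'ft_force': array([-9.2302, -1.1169,  6.4253]), 'torque': array([-0.183 ,  1.3193, -0.043 ])}
```

Home against both pins at about 9 N and flat on the base. Release and rise.

>>> arm_command([
  [-0.03,0,0.05,0,0,0,0.5],
  [-0.03,0,0.05,0,0,0,2.5],
  [-0.03,0,0.05,0,0,0,3.5],
  [-0.03,0,0.05,0,0,0,4],
  [-0.03,0,0.05,0,0,0,4],
])

```text
clock: 8.63
position: [0.5751, 0.0141, 0.0204]
orientation: [-0.075, 0.997, -0.0, 0.001]
ft_force: [0.5, -0.1, -0.8]
gripper_width: 0.0371
grip_force: 0.0
```

>>> arm_command([
  [0,0,2,0,0,0,4],
  [0,0,5,0,0,0,4.5],
  [-0.5,0,9,0,0,0,5],
  [-0.5,0,13,0,0,0,6],
  [-0.5,0,17,0,0,5,6],
  [-0.5,0,19,0,0,12,6],
  [0,0,19.5,0,0,19,6],
  [0,0,19.5,0,0,26,6],
])

```text
clock: 9.3
position: [0.5771, 0.0139, 0.2191]
orientation: [-0.301, 0.954, -0.002, 0.004]
ft_force: [-0.2, -0.4, -0.2]
gripper_width: 0.0599
grip_force: 0.0
```

```bash
python3 - <<'E'
from bench import *
from h import *
s=state();print({k:np.round(s[k],4) for k in("position","orientation","q","ft_force","torque")})
d=snapshot("side");np.savez("pics/side3.npz",**d)
c=d["frame"][130:270,270:440,::-1]
cv2.imwrite("pics/side3c.png",cv2.resize(c,None,fx=4,fy=4,interpolation=cv2.INTER_CUBIC))
E
```

```text
{'position': array([0.5771, 0.0139, 0.2191]), 'orientation': array([-0.3007,  0.9537, -0.0018,  0.004 ]), 'q': array([-1.2590e-01,  1.9480e-01,  1.5269e+00,  1.0000e-04,  1.4112e+00,
       -2.3075e+00]), 'ft_force': array([-0.2315, -0.3664, -0.1898]), 'torque': array([ 0.043 , -0.0071,  0.0206])}
```

View pics/side3c.png

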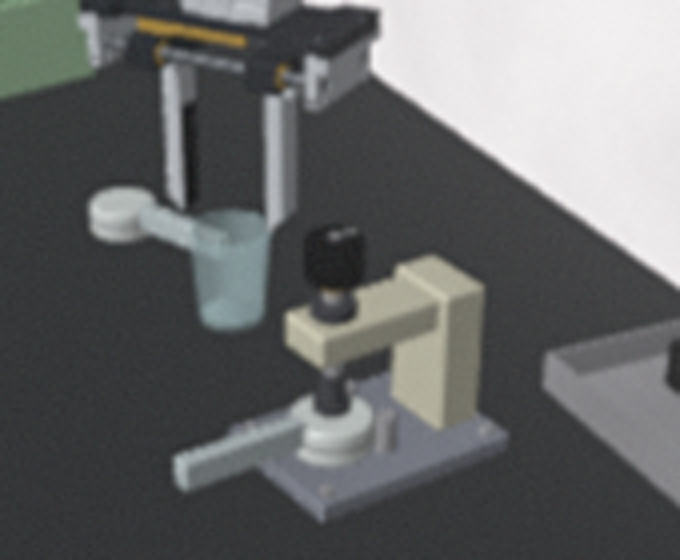

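The cassette sits under the foot against the right pin, with its handle straight out. Now to the knob.

>>> arm_command([
  [2,0.3,0,0,0,7,7],
  [4,0.6,0,0,0,14,7],
  [6,1,0,0,0,21,7],
  [7.8,1.3,0,0,0,25,7],
  [7.8,1.3,0,0,0,25,7],
  [7.8,1.3,0,0,0,25,7],
  [7.8,1.3,0,0,0,25,7],
])

```text
clock: 9.93
position: [0.6512, 0.0272, 0.2142]
orientation: [-0.496, 0.868, 0.0, -0.001]
ft_force: [-0.1, 0.7, 0.1]
gripper_width: 0.0699
grip_force: 0.0
```

```bash
python3 - <<'E'
from bench import *
from h import *
s=state();print({k:np.round(s[k],4) for k in("position","orientation","q","ft_force","torque")})
d=snapshot("wrist");np.savez("pics/w4.npz",**d)
c=d["frame"][150:400,200:440,::-1]
cv2.imwrite("pics/w4c.png",cv2.resize(c,None,fx=2.4,fy=2.4,interpolation=cv2.INTER_CUBIC))
E
```

```text
{'position': array([0.6512, 0.0272, 0.2142]), 'orientation': array([-4.963e-01,  8.681e-01,  5.000e-04, -7.000e-04]), 'q': array([-9.0900e-02,  3.6290e-01,  1.3254e+00, -1.0000e-04,  1.4550e+00,
       -2.7004e+00]), 'ft_force': array([-0.1071,  0.6651,  0.0949]), 'torque': array([0.1088, 0.0018, 0.0219])}
```

View pics/w4c.png

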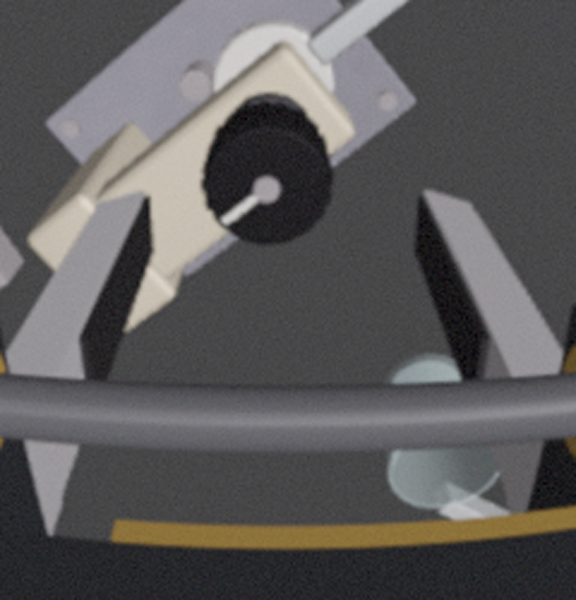

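The wrist view shows the knob with its centre cap at crop (266,188), which is (311,228) in the full frame, between the fingers.

```bash
python3 - <<'E'
from h import *
d=dict(np.load("pics/w4.npz"));print(fonz(d,(310.8,228.3),.181))
for p in ((204,175),(332,180),(270,243)): print(fonz(d,np.array(p)/2.4+[200,150],.18))
E
```

```text
[0.65787349 0.02750016 0.181     ]
[0.67231645 0.01461887 0.18      ]
[0.6393224  0.03587395 0.18      ]
[0.66656447 0.04450228 0.18      ]
```

>>> arm_command([
  [0.45,0,-2,0,0,0,7],
  [0.45,0,-4.5,0,0,0,7],
  [0.45,0,-6,0,0,0,6.5],
  [0.45,0,-6.5,0,0,0,5.5],
  [0.45,0,-6.5,0,0,0,5],
  [0.45,0,-6.5,0,0,0,4.7],
])

```text
clock: 10.48
position: [0.6565, 0.027, 0.1507]
orientation: [-0.497, 0.868, -0.0, 0.0]
ft_force: [-0.3, -0.1, 0.5]
gripper_width: 0.0492
grip_force: 0.0
```

>>> arm_command([
  [0,0,0,0,0,0,4.3],
  [0,0,0,0,0,0,3.5],
  [0,0,0,0,0,0,3.5],
  [0,0,0,0,0,0,3.5],
])

```text
clock: 10.82
position: [0.6575, 0.0272, 0.1519]
orientation: [-0.497, 0.868, -0.001, 0.001]
ft_force: [-1.3, -0.0, 4.4]
gripper_width: 0.0397
grip_force: 30.0
```

```bash
python3 - <<'E'
from bench import *
import numpy as np
s=state();print({k:np.round(s[k],4) for k in("position","orientation","q","ft_force","torque","gripper_width")})
E
```

```text
{'position': array([0.6575, 0.0272, 0.1519]), 'orientation': array([-4.973e-01,  8.676e-01, -8.000e-04,  1.200e-03]), 'q': array([-0.0901,  0.4208,  1.3772,  0.    ,  1.3407, -2.7018]), 'ft_force': array([-1.2786, -0.024 ,  4.3777]), 'torque': array([ 0.1647,  0.3036, -0.0494]), 'gripper_width': np.float64(0.0397)}
```

>>> arm_command([
  [0,0,-0.035,0,0,-5,3.5],
  [0,0,-0.07,0,0,-10,3.5],
  [0,0,-0.105,0,0,-15,3.5],
  [0,0,-0.14,0,0,-20,3.5],
  [0,0,-0.175,0,0,-25,3.5],
  [0,0,-0.21,0,0,-30,3.5],
  [0,0,-0.245,0,0,-35,3.5],
  [0,0,-0.28,0,0,-40,3.5],
])

```text
clock: 11.48
position: [0.6577, 0.0269, 0.1491]
orientation: [-0.169, 0.986, -0.001, 0.001]
ft_force: [-0.7, -0.5, 4.3]
gripper_width: 0.0393
grip_force: 30.0
```

```bash
cat > st.py <<'E'
from bench import *
import numpy as np
s=state();q=s["orientation"];print("yaw",np.round(np.degrees(2*np.arctan2(q[1],q[0])),1),{k:np.round(s[k],4) for k in("clock","position","ft_force","torque","gripper_width")},s["q"][5].round(3))
E
python3 st.py
```

```text
yaw 199.4 {'clock': np.float64(11.4833), 'position': array([0.6577, 0.0269, 0.1491]), 'ft_force': array([-0.6786, -0.5107,  4.2921]), 'torque': array([-0.121 ,  0.2521,  0.1084]), 'gripper_width': np.float64(0.0393)} -2.0
```

>>> arm_command([
  [0,0,-0.035,0,0,-5,3.5],
  [0,0,-0.07,0,0,-10,3.5],
  [0,0,-0.105,0,0,-15,3.5],
])

```text
clock: 11.73
position: [0.6577, 0.0268, 0.1481]
orientation: [-0.039, 0.999, -0.001, 0.002]
ft_force: [-1.5, 0.6, 5.0]
gripper_width: 0.0396
grip_force: 30.0
```

```bash
python3 st.py
```

```text
yaw 184.4 {'clock': np.float64(11.7333), 'position': array([0.6577, 0.0268, 0.1481]), 'ft_force': array([-1.5309,  0.6445,  4.9917]), 'torque': array([-0.1157,  0.1631,  0.1707]), 'gripper_width': np.float64(0.0396)} -1.738
```

>>> arm_command([
  [0,0,-0.035,0,0,-5,3.5],
  [0,0,-0.07,0,0,-10,3.5],
  [0,0,-0.105,0,0,-15,3.5],
])

```text
clock: 11.98
position: [0.6577, 0.0267, 0.1475]
orientation: [0.092, 0.996, -0.001, 0.002]
ft_force: [-2.2, 0.1, 7.9]
gripper_width: 0.0397
grip_force: 30.0
```

```bash
python3 st.py
```

```text
yaw 169.5 {'clock': np.float64(11.9833), 'position': array([0.6577, 0.0267, 0.1475]), 'ft_force': array([-2.157 ,  0.0635,  7.9239]), 'torque': array([-0.252 ,  0.4679,  0.2213]), 'gripper_width': np.float64(0.0397)} -1.477
```

>>> arm_command([
  [0,0,-0.01,0,0,-3,3.5],
  [0,0,-0.02,0,0,-6,3.5],
])

```text
clock: 12.15
position: [0.6577, 0.0267, 0.1475]
orientation: [0.143, 0.99, -0.001, 0.002]
ft_force: [-1.7, -1.2, 7.0]
gripper_width: 0.0395
grip_force: 30.0
```

```bash
python3 st.py
```

```text
yaw 163.6 {'clock': np.float64(12.15), 'position': array([0.6577, 0.0267, 0.1475]), 'ft_force': array([-1.7464, -1.1811,  7.0101]), 'torque': array([-0.2757,  0.5154,  0.3023]), 'gripper_width': np.float64(0.0395)} -1.374
```

>>> arm_command([
  [0,0,0,0,0,-3,3.5],
  [0,0,0,0,0,-6,3.5],
])

```text
clock: 12.32
position: [0.6576, 0.0267, 0.1475]
orientation: [0.195, 0.981, -0.0, 0.002]
ft_force: [-2.0, -0.8, 7.4]
gripper_width: 0.0393
grip_force: 30.0
```

```bash
python3 st.py
```

```text
yaw 157.6 {'clock': np.float64(12.3167), 'position': array([0.6576, 0.0267, 0.1475]), 'ft_force': array([-2.0315, -0.7917,  7.4103]), 'torque': array([-0.29  ,  0.473 ,  0.2496]), 'gripper_width': np.float64(0.0393)} -1.269
```

>>> arm_command([
  [0,0,0,0,0,-3,3.5],
  [0,0,0,0,0,-6,3.5],
])

```text
clock: 12.48
position: [0.6576, 0.0266, 0.1475]
orientation: [0.246, 0.969, -0.0, 0.002]
ft_force: [-2.4, -0.8, 8.6]
gripper_width: 0.0396
grip_force: 30.0
```

```bash
python3 st.py
```

```text
yaw 151.5 {'clock': np.float64(12.4833), 'position': array([0.6576, 0.0266, 0.1475]), 'ft_force': array([-2.3619, -0.783 ,  8.5641]), 'torque': array([-0.3054,  0.4534,  0.2214]), 'gripper_width': np.float64(0.0396)} -1.164
```

>>> arm_command([
  [0,0,0,0,0,-3,3.5],
  [0,0,0,0,0,-6,3.5],
])

```text
clock: 12.65
position: [0.6576, 0.0266, 0.1475]
orientation: [0.296, 0.955, -0.0, 0.002]
ft_force: [-1.6, -0.7, 6.9]
gripper_width: 0.0395
grip_force: 30.0
```

```bash
python3 st.py
```

```text
yaw 145.5 {'clock': np.float64(12.65), 'position': array([0.6576, 0.0266, 0.1475]), 'ft_force': array([-1.6463, -0.6917,  6.9424]), 'torque': array([-0.3063,  0.5417,  0.2549]), 'gripper_width': np.float64(0.0395)} -1.059
```

>>> arm_command([
  [0,0,0,0,0,-3,3.5],
  [0,0,0,0,0,-6,3.5],
])

```text
clock: 12.82
position: [0.6575, 0.0266, 0.1475]
orientation: [0.346, 0.938, -0.0, 0.002]
ft_force: [-1.9, -0.9, 6.1]
gripper_width: 0.0396
grip_force: 30.0
```

```bash
python3 st.py
```

```text
yaw 139.6 {'clock': np.float64(12.8167), 'position': array([0.6575, 0.0266, 0.1475]), 'ft_force': array([-1.9437, -0.8962,  6.1231]), 'torque': array([-0.3512,  0.6284,  0.2696]), 'gripper_width': np.float64(0.0396)} -0.955
```

>>> arm_command([
  [0,0,0,0,0,-3,3.5],
  [0,0,0,0,0,-6,3.5],
])

```text
clock: 12.98
position: [0.6575, 0.0266, 0.1475]
orientation: [0.394, 0.919, -0.0, 0.002]
ft_force: [-2.4, -0.0, 6.2]
gripper_width: 0.0394
grip_force: 30.0
```

```bash
python3 st.py
```

```text
yaw 133.6 {'clock': np.float64(12.9833), 'position': array([0.6575, 0.0266, 0.1475]), 'ft_force': array([-2.4128, -0.0237,  6.2056]), 'torque': array([-0.3533,  0.6236,  0.2965]), 'gripper_width': np.float64(0.0394)} -0.85
```

>>> arm_command([
  [0,0,0,0,0,-4,3.5],
  [0,0,0,0,0,-8,3.5],
  [0,0,0,0,0,-11,3.5],
])

```text
clock: 13.23
position: [0.6574, 0.0265, 0.1475]
orientation: [0.481, 0.877, -0.0, 0.001]
ft_force: [-1.3, -0.7, 8.4]
gripper_width: 0.0394
grip_force: 30.0
```

```bash
python3 st.py
```

```text
yaw 122.5 {'clock': np.float64(13.2333), 'position': array([0.6574, 0.0265, 0.1475]), 'ft_force': array([-1.2574, -0.7092,  8.4231]), 'torque': array([-0.3114,  0.7368,  0.1881]), 'gripper_width': np.float64(0.0394)} -0.657
```

The torque peaked twice, 30° apart (yaw 164 and 134), and then dropped, while the knob stopped sinking. I'm stopping here. Let go and rise.

>>> arm_command([
  [0,0,0,0,0,0,4.5],
  [0,0,0,0,0,0,6],
  [0,0,0,0,0,0,7],
  [0,0,0.5,0,0,0,7],
  [0,0,3,0,0,0,7],
  [0,0,6,0,0,0,7],
  [0,0,9,0,0,0,7],
  [0,0,11,0,0,0,7],
])

```text
clock: 13.9
position: [0.6575, 0.0272, 0.2582]
orientation: [0.48, 0.877, 0.001, 0.002]
ft_force: [0.5, 0.9, 1.4]
gripper_width: 0.07
grip_force: 0.0
```

>>> arm_command([
  [-3,1,0,0,0,0,7],
  [-7,3,0,0,0,0,7],
  [-11,5,0,0,0,0,7],
  [-15,7,0,0,0,0,7],
  [-18,9,0,0,0,0,7],
  [-21,11,0,0,0,0,7],
  [-22,12,0,0,0,0,7],
  [-22,12,0,0,0,0,7],
])

```text
clock: 14.57
position: [0.4344, 0.149, 0.2552]
orientation: [0.478, 0.878, 0.0, 0.0]
ft_force: [1.5, 0.5, -0.4]
gripper_width: 0.07
grip_force: 0.0
```

```bash
python3 st.py; python3 - <<'E'
from bench import *
from h import *
o=[]
for n,(x,y) in (("top",(270,90)),("side",(280,140))):
    d=snapshot(n);np.savez(f"pics/{n}5.npz",**d);o.append(cv2.resize(d["frame"][y:y+130,x:x+110,::-1],None,fx=3.6,fy=3.6,interpolation=cv2.INTER_CUBIC))
cv2.imwrite("pics/fin.png",np.hstack(o))
E
```

```text
yaw 122.9 {'clock': np.float64(14.5667), 'position': array([0.4344, 0.149 , 0.2552]), 'ft_force': array([ 1.4707,  0.5349, -0.4124]), 'torque': array([-0.0956, -0.0065, -0.0172]), 'gripper_width': np.float64(0.07)} -0.433
```

View pics/fin.png

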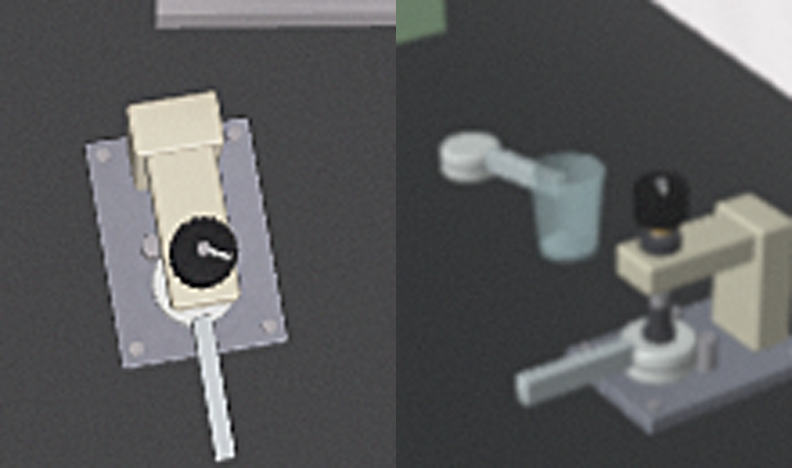

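The knob pointer now points right and slightly down, about 117° clockwise of where it started, so the knob followed the grip. The foot is on the disc. A quick numeric check of the handle line comes before handing in.

```bash
python3 - <<'E'
from h import *
d=dict(np.load("pics/top5.npz"));f=d["frame"].astype(int).min(2)
P=[]
for y in range(182,216,2):
    xs=np.where(f[y,315:345]>165)[0]+315
    if 3<=len(xs)<=9:P.append(onz(d,(xs.mean(),y),.046)[:2])
P=np.float32(P);vx,vy,px,py=cv2.fitLine(P,cv2.DIST_L2,0,.01,.01).ravel()
if vx<0:vx,vy=-vx,-vy
print(len(P),"yaw",np.degrees(np.arctan2(vy,vx)),"y at x=.6555",py+(.6555-px)*vy/vx,"tail dist",np.hypot(*(P[-1]-[.6555,.027])))
E
```

```text
17 yaw 7.688006 y at x=.6555 0.025384724 tail dist 0.1171275995377628
```

```bash
python3 -c "
from bench import *
print(job_done())"
```

```text
the job is handed in; nothing more can be done
None
```

The cassette is clamped in the press, home against both pins with its handle straight out to within about 1°. I turned the knob until the clutch slipped, stopped after one or two clicks by the torque readings, let go, and handed the job in at about 15 s; no verdict came back.

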